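Comb cut steel rods into a grooved tray

ROBOT

A 7-joint arm with a two-finger parallel gripper is mounted at the origin on the work surface. World frame = base frame: x ahead of the robot, y to its left, z up, the work surface at z = 0. Lengths are in mm, angles in rad, forces in N, time in s.
With the tool pointing down it reaches from about 425 to 875 mm from the base axis. Payload 4.7 kg.
Tool frame: the origin (TCP) lies at the very end of the fingers, on their centre line; the grasp point (between the pads) lies 19 mm behind it (robot.grasp_offset is the distance from the TCP to the grasp point, in mm); z points along the fingers, y is the line along which they close (so a half turn about z gives the same grasp; the last joint's range is limited). The gripper opens to 87 mm and grips with 3 to 60 N. Pads are 19 mm wide; open, the fingers measure 117 mm over their backs; the gripper's body (75 mm by 190 mm) begins 51 mm behind the grasp point.
Start: joints at [-1.231, 0.321, -0.07, 1.45, 0.023, 1.371, -0.057], TCP at [208.071, 615.818, 222.587] pointing down, gripper open.
Joint ranges: [-2.86, 2.86], [-0.3, 2.09], [-1.38, 1.24], [0.06, 2.45], [-1.56, 4.7], [0.09, 2.05], [-2.69, 2.69]. Speed limits (rad/s): [2.57, 2.57, 3.14, 3.14, 3.14, 3.14, 3.14].

INTERFACE

Orientations are given as a unit quaternion [x, y, z, w].
In Python, from workcell import robot gives the robot as it stands. Calls block until the motion is done:
- robot.move_pose(position, orientation): joint-space move of the TCP to a pose.
- robot.movel(position, rotation=None, rate=150): straight line of the TCP; rotation=None keeps the orientation; rate is the mean speed in mm/s.
- robot.move_j(angles): joint-space move.
- robot.command_gripper(opening): finger opening in mm; the grip force is fixed at half the most; returns when the fingers have stopped.
- robot.pause(seconds).
- robot.solve_ik(position, orientation): joint angles nearest the present ones, or None.
- robot.observe(): the state.
- robot.read_camera(name): name is "side" or "top"; returns the picture (384x512x3 uint8, red, green, blue); there is no depth.
- robot.get_calibration(name): a dict with "fx", "fy", "cx", "cy" (pixels), "camera_from_world" (4x4, takes a point from world to camera coordinates). Camera axes: x right, y up, looking along -z (the intrinsics and any distortion apply to the point x, -y, -z); pixel columns grow to the right and rows downward; lengths in mm; the calibration is good to about 2 mm. A picture is of the moment at which its call begins. get_calibration takes no time and is no camera call.
A pose or a line that the arm cannot do raises robot.PlanningError and nothing moves.
- robot.sign_off(): hands the job in; it is judged then, once.
The state is a dict: "t": time; "joint_pos": joint angles; "qvel": joint speeds; "joint_efforts": joint torques, N m; "tcp_pos": TCP position; "tool_rot": TCP orientation; "force": force on the tool from outside, world axes, zero at the start; "ft_torque": the same for the moment, N m; "grip_width": finger opening in mm; "grasp_force": force on a finger pad.
Only numpy, scipy, OpenCV 4.12 (cv2) and the standard library are available. Lean on these libraries where they do the work, as an engineer would, in place of code of your own. Each camera call takes 0.05 s, during which the arm holds its last target. There are 200 camera calls.

TASK

Take the hand rake from its rubber mat, set its crossbar down on the tray's two side rails behind the scattered steel rods and, keeping it pressed lightly on the rails all the way, comb the rods along into the grooves until all four lie down in a groove side by side. Never press hard, move the rods with the rake and not with the gripper, leave the things lying around alone, and at last stand the rake back upright on the middle of its mat and let go.

Things in the scene. Friction and masses are not known exactly. Their poses are not given: they have to be found in the camera images.
- tray: fixed dark steel tray, inside x -190 to +100 mm, y -49 to +49 mm; low end walls; along each side an aluminium rail 5 mm thick (point rails_end). x: combing direction, deck to grooves; y: along the grooves; z up. Origin on the centre line, 24 mm below the deck; the tray is let into the table, its origin up to 8 mm below the table top. All is rigid: 1 mm too low can raise a high force, so feel
- deck (a point): point on the tray's smooth flat deck, on its centre line at tray x = -90 mm, z = 24 mm; axes as the tray's. The deck runs from the end wall at tray x = -190 mm to +12 mm; a rod lying on it has its axis at tray z = 31 mm. End walls stand 8 mm above it
- grooves (a point): middle of the grooved end, level with the deck, at tray x = 56 mm; axes as the tray's. Four straight grooves along y over the full inner width, centred at tray x = 20, 44, 68, 92 mm, 16 mm wide, 14 mm deep, with 8 mm lands between, flush with the deck; the last ends at the end wall. A rod fits wholly in a groove, its top level with the lands, its axis at tray z = 17 mm. One rod per groove
- rails_end (a point): point on the centre line at tray x = 100 mm, level with the rail tops there: 20.5 mm above the deck. From here towards -x the two tops rise evenly, by an unmeasured 0 to 6 mm over the tray's length, alike on both sides. The rake's crossbar slides on both tops, its teeth then hang 0.5 to 6 mm clear of the deck. Follow the slope by feel: 3 to 8 N on the rails is right, over 10 N too hard
- rake: loose hand rake, about 320 g, standing on five straight teeth 20 mm apart (y -40 to +40 mm), each 24 mm (x) by 6 mm (y) and 20 mm tall below a steel crossbar 118 mm long (y), 24 mm wide (x), 20 to 28 mm above the teeth's underside, whose two ends ride on the tray's rails. Origin: centre of the teeth's underside; z up; y along the crossbar, to be laid along the tray's y. Front and back alike
- rake_grip (a point): middle of the rake's upright wooden handle, to be grasped from above, 22 mm thick (rake x) by 36 mm wide (rake y), from 28 to 108 mm above the teeth's underside; this point is 80 mm above the underside; axes as the rake's
- mat: fixed black rubber mat, 90 mm (x) by 150 mm (y), 4 mm thick, where the rake stands; origin at the centre of its underside
- rod_a: loose polished steel rod with domed ends, 14 mm in diameter, 90 mm long, about 105 g, alike with the other three; origin at its middle, on its axis; x runs along the rod (either way round; it rolls freely about x)
- rod_b: loose polished steel rod with domed ends, 14 mm in diameter, 90 mm long, about 105 g, alike with the other three; origin at its middle, on its axis; x runs along the rod (either way round; it rolls freely about x)
- rod_c: loose polished steel rod with domed ends, 14 mm in diameter, 90 mm long, about 105 g, alike with the other three; origin at its middle, on its axis; x runs along the rod (either way round; it rolls freely about x)
- rod_d: loose polished steel rod with domed ends, 14 mm in diameter, 90 mm long, about 105 g, alike with the other three; origin at its middle, on its axis; x runs along the rod (either way round; it rolls freely about x)
- ferrule: bystander: loose steel pipe ring, 56 mm across, 28 mm high; origin at the centre of its underside
- pliers: bystander: loose pliers lying flat, about 165 mm long (x) and 60 mm wide, 16 mm high; origin at the underside, near the middle
- tape: bystander: loose tape-measure case, 62 by 36 mm, 58 mm high; origin at the centre of its underside

How it is judged:
By the outcome, as a careful person would: the job done as asked, in the order asked, and still so for the second after the job is handed in, with the robot touching nothing.
It also fails if it takes over 72 s, if anything falls off the work surface, if the arm or the gripper's body presses on something with over 40 N, if the wrist force passes 120 N, or if a joint passes its speed limit or range.

## Working session

There is one attempt and no reset: what is moved stays moved. The work goes in short steps, each a Python script; the robot and the scene stay as the last script left them, time stands still between calls to the robot, and variables do not carry over. Pictures are saved under pics/ and viewed, at most 10 in all, crops included, and the job is handed in when it is done.

```bash
ls; mkdir -p pics
python3 - <<'E'
from workcell import robot
import cv2,numpy as np
for n in("top","side"):
    im=robot.read_camera(n); cv2.imwrite(f"pics/{n}0.png",cv2.resize(im[:,:,::-1],(800,600),interpolation=cv2.INTER_CUBIC)); np.save(f"pics/{n}0.npy",im)
    c=robot.get_calibration(n); print({k:(np.round(v,3).tolist() if k!='x' else v) for k,v in c.items()})
o=robot.observe();print(o);print(robot.grasp_offset)
E
```

```text
pics
{'fx': 495.176, 'fy': 495.176, 'cx': 261.943, 'cy': 186.361, 'camera_from_world': [[-0.022, -1.0, -0.003, -26.352], [0.998, -0.022, 0.063, -584.0], [-0.063, -0.002, 0.998, -1476.478], [0.0, 0.0, 0.0, 1.0]]}
{'fx': 454.056, 'fy': 454.056, 'cx': 252.143, 'cy': 193.203, 'camera_from_world': [[0.926, -0.377, -0.014, -546.116], [0.222, 0.513, 0.829, -164.772], [-0.305, -0.771, 0.559, -1030.934], [0.0, 0.0, 0.0, 1.0]]}
{'t': 0.1, 'joint_pos': array([-1.23090706,  0.32174609, -0.07006657,  1.45155278,  0.02260136,
        1.37075406, -0.05690702]), 'qvel': array([-7.88480129e-04, -8.04064044e-04, -2.18522749e-05, -1.62692799e-03,
        2.34115646e-03, -1.51936449e-03, -1.65566220e-03]), 'joint_efforts': array([ 5.96049631e-05, -4.92575169e+01, -4.05568583e-01, -3.13400745e+01,
       -6.42171619e-02,  3.93528782e-02,  6.03966669e-05]), 'tcp_pos': array([207.93984488, 615.33613097, 221.57263685]), 'tool_rot': array([ 1.62173233e-01,  9.86761948e-01, -8.32378005e-04, -8.72257858e-05]), 'force': array([ 0.07629247, -0.52291426,  0.12582997]), 'ft_torque': array([ 0.01304052,  0.02803963, -0.02617176]), 'grasp_force': 0.0, 'grip_width': 86.97317193803299}
18.700000000000003
```

View pics/top0.png

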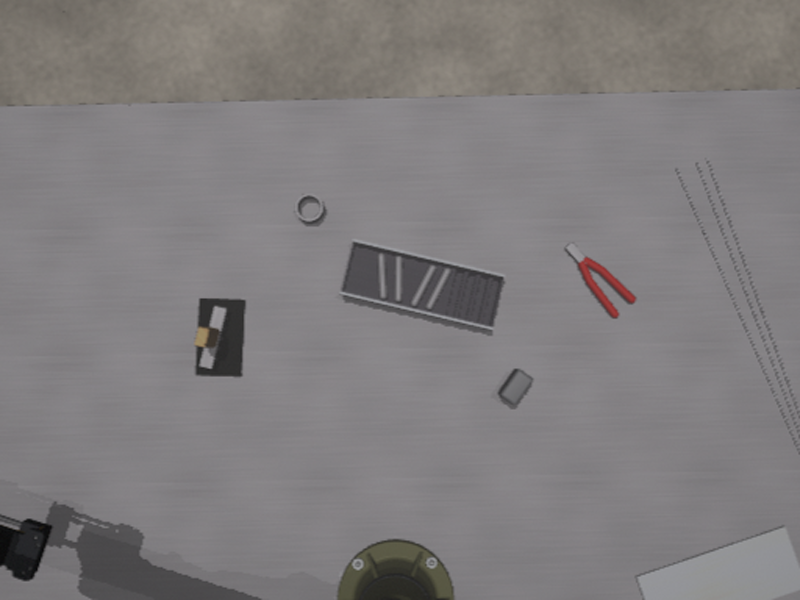

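View pics/side0.png

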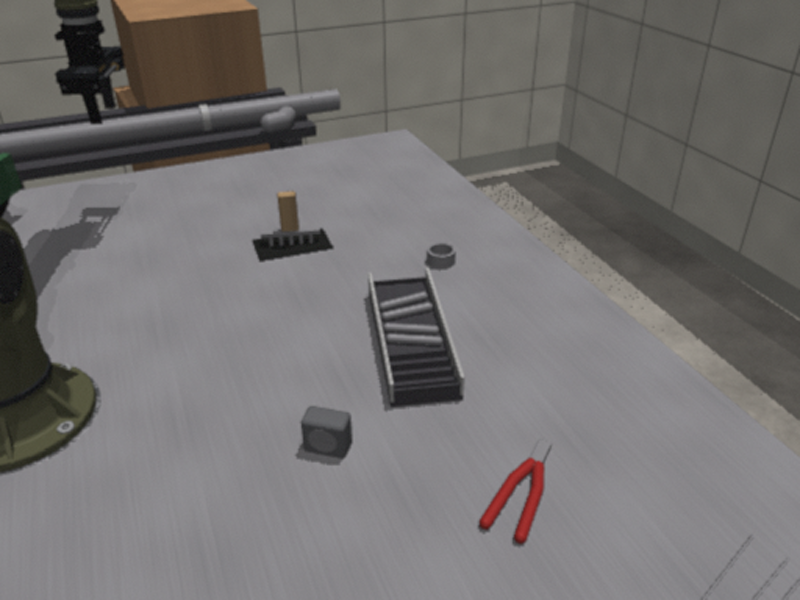

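The top view shows the tray at about (425,285), scaled, with its grooved end to the right. The four rods are at (382,275), (399,278), (424,285) and (438,288). The rake is on its mat at (215,338), and the ferrule, pliers and tape are all clear of the path. The side view agrees. Next I'll zoom in with masks.

```bash
cat > h.py <<'E'
from workcell import robot
import cv2,numpy as np
def ray(n,uv,z):
    c=robot.get_calibration(n);T=np.array(c["camera_from_world"]);uv=np.atleast_2d(uv).astype(float)
    d=np.c_[(uv[:,0]-c["cx"])/c["fx"],-(uv[:,1]-c["cy"])/c["fy"],-np.ones(len(uv))]@T[:3,:3]
    o=-T[:3,:3].T@T[:3,3]
    return o+d*((z-o[2])/d[:,2])[:,None]
def rect(n,mask,z):
    """largest blob of a mask -> its world min-area rectangle at height z: centre, sizes (long, short), long-axis angle"""
    cs,_=cv2.findContours(mask.astype(np.uint8),cv2.RETR_EXTERNAL,cv2.CHAIN_APPROX_NONE)
    k=max(cs,key=cv2.contourArea)
    return box(ray(n,k[:,0,:],z)[:,:2])
def box(p):
    (cx,cy),(w,h),a=cv2.minAreaRect(p.astype(np.float32))
    if w<h:w,h,a=h,w,a+90
    return np.round([cx,cy,w,h,(a+90)%180-90],1)
E
python3 - <<'E'
from h import *
t=np.load("pics/top0.npy");s=np.load("pics/side0.npy")
up=cv2.resize(t,None,fx=8,fy=8,interpolation=cv2.INTER_CUBIC); ro=lambda x0,x1,y0,y1:up[y0*8:y1*8,x0*8:x1*8]
hsv=cv2.cvtColor(up,cv2.COLOR_RGB2HSV);g=cv2.cvtColor(up,cv2.COLOR_RGB2GRAY)
def sub(m,x0,x1,y0,y1):
    r=np.zeros(m.shape,bool);r[y0*8:y1*8,x0*8:x1*8]=1;return m&r
def R(m,z):
    cs,_=cv2.findContours(m.astype(np.uint8),cv2.RETR_EXTERNAL,cv2.CHAIN_APPROX_NONE)
    for k in sorted(cs,key=cv2.contourArea)[::-1][:7]:
        if cv2.contourArea(k)>300: print(box(ray("top",(k[:,0,:]+.5)/8-.5,z)[:,:2]))
print("mat");R(cv2.morphologyEx(sub((g<70),120,162,185,246).astype(np.uint8),cv2.MORPH_CLOSE,np.ones((80,80))),4)
print("handle top z112");R(sub((hsv[...,1]>80)&(hsv[...,2]>120),120,162,185,246),112)
print("bar z32");R(sub((g>125)&(hsv[...,1]<50),129,150,193,240),32)
print("tray dark");R(cv2.morphologyEx(sub(g<88,215,326,150,216).astype(np.uint8),cv2.MORPH_CLOSE,np.ones((60,60))),35)
print("bright rods/rails");R(sub(g>135,215,326,150,216),32)
a=cv2.resize(t[150:216,215:327],(784,462),interpolation=cv2.INTER_CUBIC);cv2.imwrite("pics/traycrop.png",a[:,:,::-1])
b=np.hstack([cv2.resize(t[185:246,118:166],(384,488),interpolation=cv2.INTER_CUBIC),cv2.resize(s[110:171,155:215],(400,488)[:2],interpolation=cv2.INTER_CUBIC)]);cv2.imwrite("pics/matcrop.png",b[:,:,::-1])
E
```

```text
mat
[503.2 331.  149.   88.4  -3.2]
handle top z112
[503.8 338.1  33.4  18.5 -13.5]
bar z32
[540.2 329.8  41.6  22.4 -15.1]
[464.1 349.3  34.7  22.  -14.9]
tray dark
[587.8 -63.  298.2 114.3  75.5]
bright rods/rails
[656.8 -79.  306.3  26.5  75. ]
[546.5 -50.7 306.    4.9  75.5]
[688.5   9.6 106.4  11.7  88.7]
[608.4 -17.2  77.    3.   -1.2]
[587.5 -93.1  76.    3.4 -28.6]
[595.8 -65.4  74.8   3.2 -28.7]
[501.9  31.6  27.6   8.2  88.8]
```

View pics/traycrop.png

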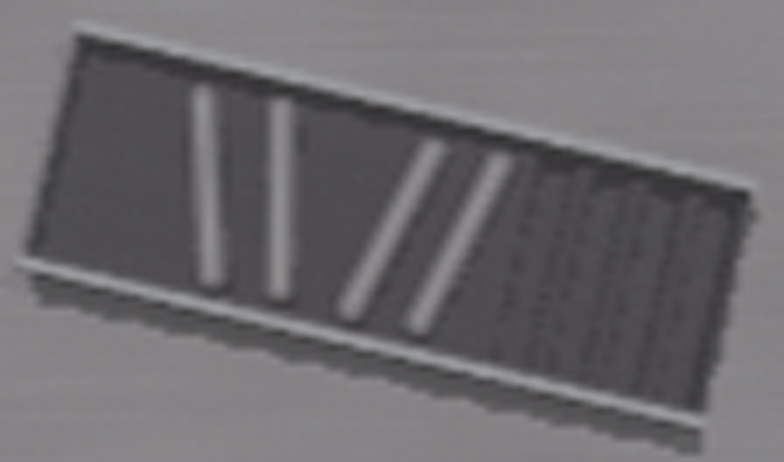

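View pics/matcrop.png

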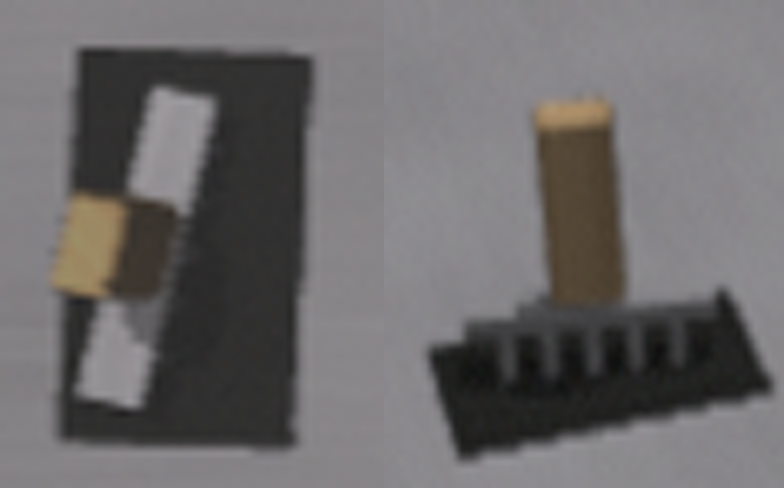

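The tray crop shows the rail ends at (78,28), (755,187), (20,264) and (703,422). The rods run (203,90)-(212,285), (281,103)-(280,293), (434,145)-(350,308) and (498,160)-(419,325). In the mat crop the rake is upright at -15°, 7 mm off the mat's centre. The sizes match what was given: 118x24 bar, 150x90 mat, and about 114 mm over the rails. I'll fix the tray frame and grasp.

```bash
cat >> h.py <<'E'
TY=-104.5
def tray_frame(p4): # outer rail corners
    return p4.mean(0)
ex=np.array([np.cos(np.radians(TY)),np.sin(np.radians(TY))]);ey=np.array([-ex[1],ex[0]])
def quat(rake_x_deg): # tool down, tool y opposite rake x
    th=np.radians((rake_x_deg+180+90)/2);return [np.cos(th),np.sin(th),0,0]
def F(n=6):
    a=[]
    for _ in range(n): a.append(robot.observe()["force"]); robot.pause(.02)
    return np.mean(a,0)
def st(tag=""):
    o=robot.observe();print(tag,"t%.1f"%o["t"],o["tcp_pos"].round(1),"F",o["force"].round(1),"w%.1f g%.1f"%(o["grip_width"],o["grasp_force"]),o["ft_torque"].round(2))
E
python3 - <<'E'
from h import *
cv=lambda a:(np.array(a,float)+.5)/7-.5+[215,150]
P=ray("top",cv([(78,28),(755,187),(20,264),(703,422)]),42)[:,:2];C=P.mean(0)
print("corners tray",((P-C)@np.c_[ex,ey]).round(1))
org=C+45*ex;print("tray org",org)
for r in [[(203,90),(212,285)],[(281,103),(280,293)],[(434,145),(350,308)],[(498,160),(419,325)]]:
    print(((ray("top",cv(r),27)[:,:2]-org)@np.c_[ex,ey]).round(1).tolist())
q=quat(-104.9);g=[503.8,338.5]
print(robot.solve_ik([*g,66],q))
robot.move_pose([*g,150],q);st("above")
robot.movel([*g,65.5],rate=120);st("down")
robot.command_gripper(10);st("grip")
robot.movel([*g,110],rate=80);robot.pause(.2);st("lift");print(F())
E
```

```text
corners tray [[-148.1   51.6]
 [ 147.9   51.4]
 [-148.5  -52.1]
 [ 148.6  -50.9]]
tray org [ 583.89773968 -107.10571966]
[[-136.0, 39.5], [-112.8, -41.4]]
[[-102.0, 41.7], [-83.6, -38.0]]
[[-33.9, 39.1], [-52.9, -37.4]]
[[-5.6, 39.1], [-22.5, -37.8]]
[-0.74051329  0.35055861  0.12610039  1.74259625 -0.04976913  1.05153512
  0.71344671]
above t1.6 [502.8 340.4 150.2] F [-1.   0.5  0.4] w86.9 g0.0 [0.03 0.03 0.01]
down t2.5 [504.3 339.   66.3] F [ 0.8  0.1 -0. ] w87.0 g0.0 [-0.01 -0.01  0.02]
grip t3.5 [503.8 338.5  65.5] F [ 0.2  0.2 -0.1] w21.3 g30.0 [ 0.02 -0.07  0.04]
lift t4.5 [503.4 338.2 109.3] F [-0.7 -0.5 -2.3] w22.2 g30.0 [0.07 0.02 0.04]
[-0.1017042  -0.2467071  -2.80587434]
```

```bash
cat >> h.py <<'E'
org=np.array([583.9,-107.1])
Q=quat(TY)
W=lambda x,z,y=0:[*(org+x*ex+y*ey),z]
E
python3 - <<'E'
from h import *
robot.move_pose(W(-167,125),Q);st("over")
robot.movel(W(-167,98),rate=60);robot.pause(.3);b=F();print("bias",b);np.save("bias.npy",b);st()
z=98
while z>74:
    z-=1.0;robot.movel(W(-167,z),rate=12)
    f=F(2)[2]-b[2]
    if f>1.5 or z<94: print(z,f.round(2),robot.observe()["tcp_pos"][2].round(2),round(robot.observe()["t"],2))
    if f>3.5: break
robot.pause(.3);st();print(F()-b)
im=robot.read_camera("top");a=cv2.resize(im[140:220,205:335],(780,480),interpolation=cv2.INTER_CUBIC);cv2.imwrite("pics/t1.png",a[:,:,::-1])
E
```

```text
over t5.7 [625.3  57.4 124.7] F [ 0.6  0.6 -3.2] w21.8 g30.0 [ 0.11  0.04 -0.04]
bias [-0.10526248 -0.00586976 -2.81939394]
 t6.7 [625.8  54.6  98.2] F [-0.1 -0.  -3.3] w22.0 g30.0 [ 0.01 -0.07  0.01]
93.0 -0.65 92.94 8.16
92.0 -0.35 91.92 8.44
91.0 0.24 90.95 8.72
90.0 2.42 90.43 9.01
89.0 8.11 90.38 9.29
 t9.6 [625.9  54.5  90.3] F [-2.5 -0.4  3.8] w21.9 g30.0 [-0.06  0.72  0.02]
[-2.58356744 -0.50396308  8.19198028]
```

View pics/t1.png

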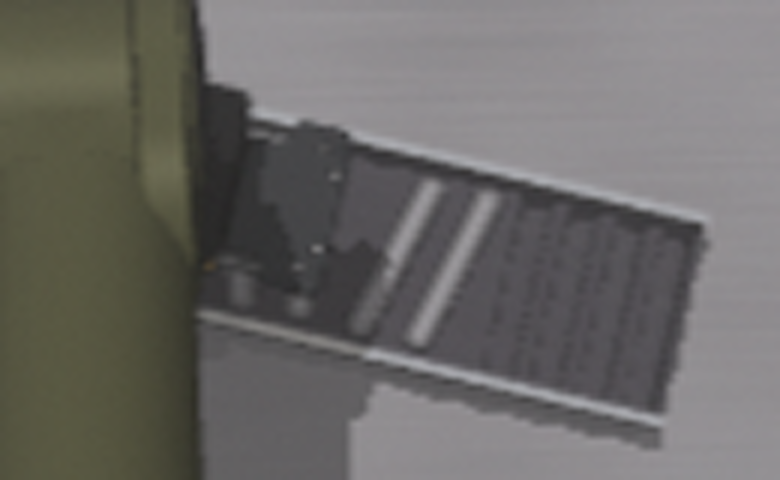

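The rake sits on the rails behind all the rods, with the rods untouched. Two rods are visible at (395,255) and (450,265), and the other two are under the gripper. Rail contact came at TCP z 90.4, with a stiffness of about 5.5 N/mm. I'll comb with force feedback.

```bash
cat >> h.py <<'E'
import json
def comb(x,z,x1,step=4,rate=20,slope=-.018,target=5.0,hmax=15,log=5):
    b=np.load("bias.npy");i=0;fm=[9,0]
    while abs(x1-x)>.1:
        s=np.clip(x1-x,-step,step);x+=s;z+=slope*s
        robot.movel(W(x,z),rate=rate)
        f=F(2)-b;h=f[:2]@ex;fm=[min(fm[0],f[2]),max(fm[1],f[2])]
        if i%log==0 or f[2]>8 or f[2]<2.5: print("x%.0f z%.2f fz%.1f h%.1f y%.1f"%(x,z,f[2],h,f[:2]@ey))
        z+=np.clip((f[2]-target)/5.5*.6,-.6,.6);i+=1
        if abs(h)>hmax: print("STOP h",h);break
    json.dump([x,z],open("xz.json","w"));print("end x%.1f z%.2f fz range"%(x,z),np.round(fm,1));st();return x,z
E
python3 - <<'E'
from h import *
z=89.45;robot.movel(W(-167,z),rate=12);print(F()-np.load("bias.npy"))
comb(-167,z,-45)
im=robot.read_camera("side");a=im[155:275,220:310];cv2.imwrite("pics/s2.png",cv2.resize(a,(450,600),interpolation=cv2.INTER_CUBIC)[:,:,::-1])
E
```

```text
[-2.77371249  0.24385683  8.65571289]
x-163 z89.38 fz8.1 h-2.8 y0.4
x-159 z89.64 fz8.1 h-2.1 y0.4
x-155 z89.91 fz8.1 h-2.0 y0.3
x-143 z90.24 fz3.9 h-1.4 y0.0
x-123 z89.40 fz5.5 h-1.6 y-0.6
x-103 z89.31 fz4.1 h-1.2 y0.5
x-83 z88.72 fz5.4 h-2.3 y-0.3
x-63 z88.41 fz4.4 h-1.8 y-0.3
x-45 z88.11 fz4.8 h-1.3 y-0.4Traceback (most recent call last):
  File "<stdin>", line 3, in <module>
  File "h.py", line 42, in comb
    json.dump([x,z],open("xz.json","w"));print("end x%.1f z%.2f fz range"%(x,z),np.round(fm,1));st();return x,z
    ~~~~~~~~~^^^^^^^^^^^^^^^^^^^^^^^^^^^
    for chunk in iterable:
                 ^^^^^^^^
    yield from _iterencode_list(o, _current_indent_level)
    yield from chunks
    o = _default(o)
    raise TypeError(f'Object of type {o.__class__.__name__} '
                    f'is not JSON serializable')
TypeError: Object of type int64 is not JSON serializable
```

The forces are holding at 4-8 N. The crash was only in the logging, so I'll fix it and look.

```bash
sed -i 's/json.dump(\[x,z\]/json.dump([float(x),float(z)]/' h.py
python3 - <<'E'
from h import *
st()
a=robot.read_camera("side")[155:275,215:310];t=robot.read_camera("top")[145:215,225:330]
cv2.imwrite("pics/s2.png",np.hstack([cv2.resize(a,(380,480),interpolation=cv2.INTER_CUBIC),cv2.copyMakeBorder(cv2.resize(t,(420,280),interpolation=cv2.INTER_CUBIC),0,200,0,0,cv2.BORDER_CONSTANT)])[:,:,::-1])
E
```

```text
t21.9 [595.1 -63.8  88.1] F [-0.3  2.2  1. ] w22.4 g30.0 [ 0.44 -0.18 -0.02]
```

View pics/s2.png

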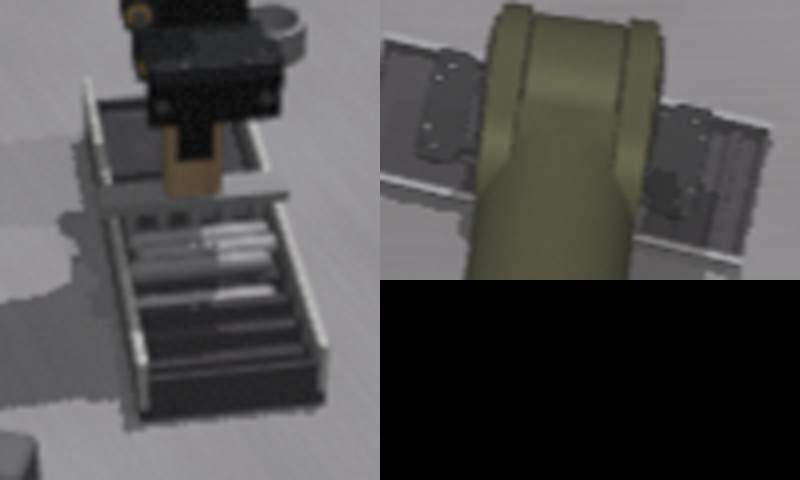

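The side view shows the bar square on both rails. The first rod is already in groove 1, at (205,295), and the other three are lined up in front of the teeth. Continuing.

Run:
```python
from h import *
comb(-45,88.08,70,slope=-.017,log=2)
a=robot.read_camera("side")[155:275,215:310]
cv2.imwrite("pics/s3.png",cv2.resize(a,(475,600),interpolation=cv2.INTER_CUBIC)[:,:,::-1])
```

```text
x-41 z88.01 fz4.3 h-1.3 y0.3
x-33 z87.75 fz5.4 h-2.0 y-0.1
x-25 z87.62 fz5.2 h-1.0 y-0.0
x-17 z87.55 fz4.9 h-1.8 y-0.4
x-9 z87.32 fz5.4 h-1.7 y0.0
x-1 z87.25 fz4.8 h-2.4 y-0.1
x7 z86.97 fz5.0 h-2.9 y0.6
x15 z86.91 fz5.5 h-0.8 y-0.1
x23 z86.80 fz4.3 h-1.4 y-0.0
x31 z86.48 fz5.2 h-2.5 y0.6
x39 z86.44 fz5.4 h-1.1 y-0.2
x47 z86.40 fz3.9 h-2.2 y0.1
x55 z86.07 fz4.8 h-2.5 y0.7
x63 z85.99 fz4.5 h-1.0 y0.1
x70 z85.78 fz5.1 h-1.5 y0.1
end x70.0 z85.80 fz range [3.9 5.8]
 t33.0 [ 566.3 -175.2   85.8] F [0.  2.4 2.6] w21.7 g30.0 [ 0.39 -0.1   0.02]
```

View pics/s3.png

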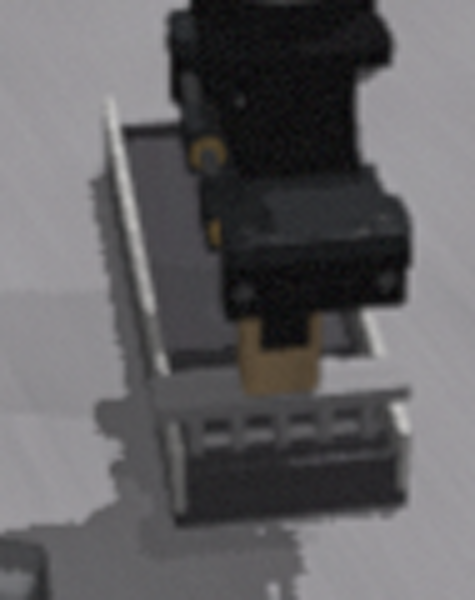

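The deck is clear of rods up to the bar, but the bar hides the grooves. I'll lift, move back and check.

Run:
```python
from h import *
robot.movel(W(70,130),rate=80)
robot.movel(W(-150,130),rate=200);st()
a=robot.read_camera("side")[155:275,215:310];t=robot.read_camera("top")[145:215,225:330]
cv2.imwrite("pics/s4.png",np.hstack([cv2.resize(a,(380,480),interpolation=cv2.INTER_CUBIC),cv2.copyMakeBorder(cv2.resize(t,(420,280),interpolation=cv2.INTER_CUBIC),0,200,0,0,cv2.BORDER_CONSTANT)])[:,:,::-1])
```

```text
t35.0 [621.2  35.9 129.9] F [-0.3 -0.9 -3.6] w21.8 g30.0 [-0.04  0.   -0.  ]
```

View pics/s4.png

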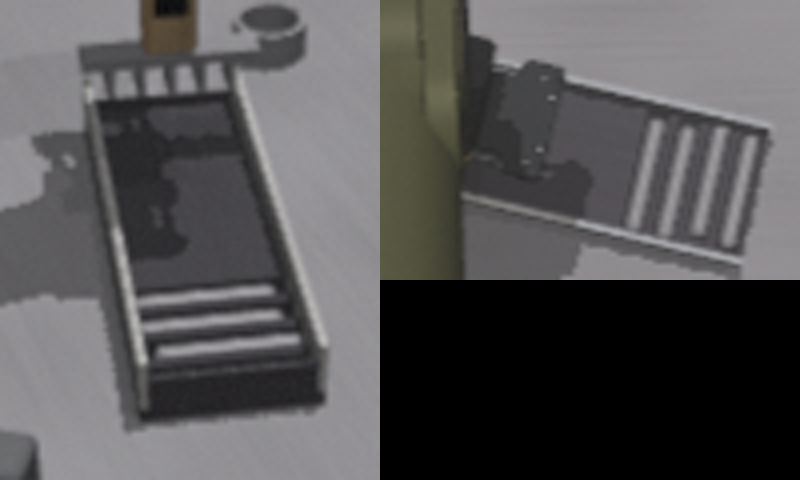

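The top view shows all four rods side by side and evenly spaced, one per groove, at (645,175), (676,180), (710,183) and (740,190). Now I'll return the rake.

Run:
```python
from h import *
m=[503.2,331.0];q=quat(-93.2)
robot.move_pose([*m,120],q);robot.movel([*m,72],rate=60);robot.pause(.3);b=F();st("pre")
z=69.0
while z>63:
    robot.movel([*m,z],rate=12);f=F(3)-b;print(z,f.round(1))
    if f[2]>2: break
    z-=.5
robot.pause(.2);robot.command_gripper(60);st("open")
robot.movel([*m,150],rate=120);robot.move_pose([330,450,230],q);st("away")
up=cv2.resize(robot.read_camera("top"),None,fx=8,fy=8,interpolation=cv2.INTER_CUBIC)
a=up[185*8:246*8,118*8:166*8];s=robot.read_camera("side")
cv2.imwrite("pics/m5.png",np.hstack([cv2.resize(a,(384,488)),cv2.resize(s[110:171,155:215],(400,488),interpolation=cv2.INTER_CUBIC)])[:,:,::-1])
hsv=cv2.cvtColor(a,cv2.COLOR_RGB2HSV)
for mask,z in [((hsv[...,1]>80)&(hsv[...,2]>120),112),(cv2.morphologyEx(((hsv[...,2]>125)).astype(np.uint8)[60:400,90:310],cv2.MORPH_CLOSE,np.ones((3,3))),32)]:
    off=np.array([118*8,185*8])+([90,60] if z==32 else [0,0])
    cs,_=cv2.findContours(mask.astype(np.uint8),cv2.RETR_EXTERNAL,cv2.CHAIN_APPROX_NONE)
    for k in sorted(cs,key=cv2.contourArea)[::-1][:3]:
        if len(k)>40: print(z,box(ray("top",(k[:,0,:]+off+.5)/8-.5,z)[:,:2]))
```

```text
pre t37.7 [503.2 331.   72.1] F [-0.3 -0.4 -3.1] w21.7 g30.0 [0.02 0.06 0.05]
69.0 [0.1 0.  0.1]
68.5 [ 0.4 -0.3  0.7]
68.0 [-0.3 -0.4 -0. ]
67.5 [-0.3 -0.1 -0.1]
67.0 [-0.1  0.2 -0.4]
66.5 [-0.1  0.  -0.1]
66.0 [-0.5 -0.1 -0.2]
65.5 [-0.4  0.2  0.3]
65.0 [-1.4 -0.6  4.5]
open t41.7 [503.2 331.   65. ] F [-0.5  0.3 -0.7] w59.7 g0.0 [-0.01  0.02  0.  ]
away t43.4 [331.5 448.5 229. ] F [ 0.7 -0.1  0.6] w59.8 g0.0 [ 0.01 -0.02  0.01]
112 [503.4 330.9  32.8  19.3  -1.6]
32 [540.9 329.5  40.8  23.2  -2.1]
32 [ 5.041e+02  3.511e+02  3.450e+01  1.750e+01 -3.000e-01]
32 [464.8 333.6  35.2  22.   -1.2]
```

View pics/m5.png

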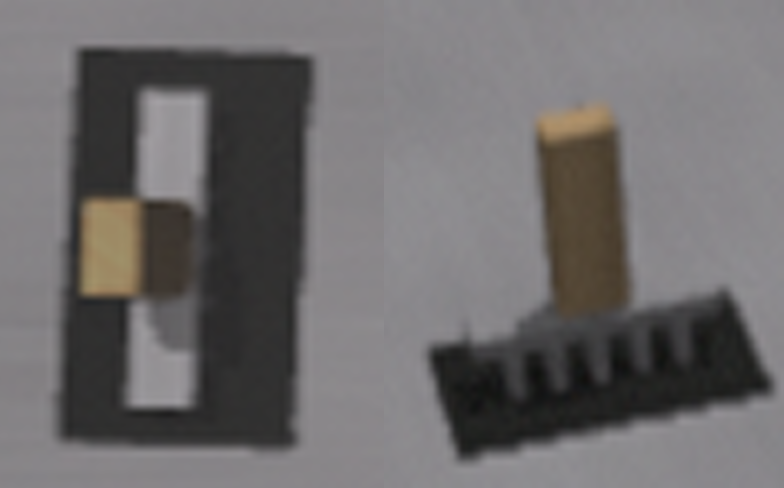

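The rake stands upright at (503,331), within 1 mm of the mat's centre, and the gripper is clear of it.

```bash
python3 -c "
from workcell import robot
print(robot.sign_off())"
```

```text
the job is handed in; nothing more can be done
None
```

I handed the job in at about 43 s: all four rods lie one per groove, the rake is back upright on the middle of its mat and released, and rail force while combing was mostly 4–6 N (8.7 N at first touch, under the 10 N limit).

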